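# Lay out terminal blocks by length on a wiring panel

### The job

Lay out the four black terminal blocks on the white panel, one on each steel mounting plate, in order of length: the shortest on the plate next to the upright end bracket, then each longer one in turn, the longest at the far end. Stand each block screws up, centred on its plate and lying lengthwise along it, and let go. Do not knock the open tub of screws.

Things in the scene. Friction and masses are not known exactly. Their poses are not given: they have to be found in the camera images.
- block3_mid (a point): Black plastic terminal block with 3 pairs of brass screws between upright fins, a loose bar 40 mm long (its x axis) by 34 mm wide (its y axis) by 44 mm high; the solid body is 34 mm high, the top 10 mm are thin fins. Stands on the bench, screws up, long side roughly across the robot's view (x axis within 30 degrees of world y). This point is its centre, 22 mm above its underside. It is gripped across its 34 mm width. Mass about 70 g give or take a third.
- block5_mid (a point): Black plastic terminal block with 5 pairs of brass screws between upright fins, a loose bar 64 mm long (its x axis) by 34 mm wide (its y axis) by 44 mm high; the solid body is 34 mm high, the top 10 mm are thin fins. Stands on the bench, screws up, long side roughly across the robot's view (x axis within 30 degrees of world y). This point is its centre, 22 mm above its underside. It is gripped across its 34 mm width. Mass about 110 g give or take a third.
- block7_mid (a point): Black plastic terminal block with 7 pairs of brass screws between upright fins, a loose bar 88 mm long (its x axis) by 34 mm wide (its y axis) by 44 mm high; the solid body is 34 mm high, the top 10 mm are thin fins. Stands on the bench, screws up, long side roughly across the robot's view (x axis within 30 degrees of world y). This point is its centre, 22 mm above its underside. It is gripped across its 34 mm width. Mass about 150 g give or take a third.
- block9_mid (a point): Black plastic terminal block with 9 pairs of brass screws between upright fins, a loose bar 112 mm long (its x axis) by 34 mm wide (its y axis) by 44 mm high; the solid body is 34 mm high, the top 10 mm are thin fins. Stands on the bench, screws up, long side roughly across the robot's view (x axis within 30 degrees of world y). This point is its centre, 22 mm above its underside. It is gripped across its 34 mm width. Mass about 190 g give or take a third.
- plate_a: One of four identical flat steel mounting plates, 118 mm long (its x axis) by 42 mm wide (its y axis) and 2 mm thick, fixed in a straight row, 90 mm apart centre to centre and side by side, on a white panel 6 mm thick that lies on the bench. Which lettered plate has which place in the row changes. Origin: centre of its underside; its top, where a block stands, is 2 mm above that, 8 mm above the bench.
- plate_b: One of four identical flat steel mounting plates, 118 mm long (its x axis) by 42 mm wide (its y axis) and 2 mm thick, fixed in a straight row, 90 mm apart centre to centre and side by side, on a white panel 6 mm thick that lies on the bench. Which lettered plate has which place in the row changes. Origin: centre of its underside; its top, where a block stands, is 2 mm above that, 8 mm above the bench.
- plate_c: One of four identical flat steel mounting plates, 118 mm long (its x axis) by 42 mm wide (its y axis) and 2 mm thick, fixed in a straight row, 90 mm apart centre to centre and side by side, on a white panel 6 mm thick that lies on the bench. Which lettered plate has which place in the row changes. Origin: centre of its underside; its top, where a block stands, is 2 mm above that, 8 mm above the bench.
- plate_d: One of four identical flat steel mounting plates, 118 mm long (its x axis) by 42 mm wide (its y axis) and 2 mm thick, fixed in a straight row, 90 mm apart centre to centre and side by side, on a white panel 6 mm thick that lies on the bench. Which lettered plate has which place in the row changes. Origin: centre of its underside; its top, where a block stands, is 2 mm above that, 8 mm above the bench.
- end_bracket: Dark steel end bracket, an upright flange 70 mm long (its x axis, along the plates), 4 mm thick and 30 mm high on a 30 mm wide foot, fixed to the white panel beyond one end of the row of plates, 75 mm from the centre of the nearest plate. It may be at either end; the other end has only a flat yellow strip. Origin: centre of its underside.
- screw_tub_mid (a point): Open round grey plastic tub of small screws, 72 mm across, 42 mm high, loose on the bench to one side of the panel; not to be disturbed. This point is its centre, 21 mm above its underside. The white tape roll on the other side and the screwdriver beyond the blocks are low clutter.
There are look-alikes about, which are no part of the job. Leave any blue look-alike of the part that bears block3_mid alone.

How it is judged:
By the outcome, as a careful person would: the job done as asked, in the order asked, and still so for the second after the job is handed in, with the robot touching nothing.
It also fails if it takes over 96 s, if anything falls off the work surface, if the arm or the gripper's body presses on something with over 40 N, if the wrist force passes 120 N, or if a joint passes its speed limit or range.

### The arm

A 6-joint arm with a two-finger parallel gripper is mounted at the origin on the work surface. World frame = base frame: x ahead of the robot, y to its left, z up, the work surface at z = 0. Lengths are in m, angles in rad, forces in N, time in s.
With the tool pointing down it reaches from about 0.25 to 0.725 m from the base axis. Payload 4 kg.
Tool frame: the origin (TCP) lies at the very end of the fingers, on their centre line; the grasp point (between the pads) lies 19 mm behind it; z points along the fingers, y is the line along which they close (so a half turn about z gives the same grasp; the last joint's range is limited). The gripper opens to 85 mm and grips with 20 to 120 N. Pads are 22 mm wide; open, the fingers measure 114 mm over their backs; the gripper's body (76 mm by 85 mm) begins 54 mm behind the grasp point. The pads swing forward as they close: fully open they stand 13 mm farther back than shut.
Start: joints at [1.331, 0.241, 0.005, 1.335, 0, 1.571], TCP at [0.119, 0.486, 0.231] pointing down, gripper open.
Joint ranges: [-2.72, 2.72], [-1.05, 1.87], [-1.09, 1.28], [-1.99, 2.15], [-1.42, 1.44], [-3.14, 3.14]. Speed limits (rad/s): [2.79, 2.79, 3.14, 3.14, 3.14, 3.14].

### API

Orientations are given as a unit quaternion [x, y, z, w].
In Python, from workcell import bot, vision, workorder gives the robot as it stands.
- The arm moves only by the shell command python3 -m creep 'ROWS' [OPENING]. ROWS is JSON, a list of rows, each a list of 2 entries, a list of its own where there are three numbers: the shift along the tool's x, y, z in mm, then the turn, a rotation vector about the tool's x, y, z in rad. In form: [[[dx, dy, dz], [wx, wy, wz]], ...]. A call has 1 to 12 rows; each row shifts and turns the commanded pose from where the row before left it, along the tool's axes as they then stand; what a row does not reach is not made up. A row lasts 1/8 s, in which the tool goes at most 62.5 mm and 10.7 degrees, less where a joint would pass 70% of its speed; a pose out of reach is approached as far as the arm can. A call is refused whole if a number of a shift passes 62.5 or a number of a turn 0.188, either way. A call with a gripper value outside its range is refused whole. OPENING is the finger opening in mm, from 0 to 85.4, set as the call begins (- or left out, the last holds). The fingers move at their own pace and stop on an object; the grip force is fixed at half the most. Time passes only in rows, so rows that do not move let the fingers close. It gives the time, the measured TCP pose, the force, the opening and the grip force at its end, in the units of the state.
- bot.get_obs(): the state, without advancing time (a new reading comes with each control period).
- vision.camera(name): name is "scene" or "top"; returns a dict with "image" (420x560x3 uint8, blue, green, red), "z_map" (420x560 float32, m along the optical axis (not along the pixel's ray), 0 where there is no reading), "K" (3x3 intrinsics, pixels), "rvec" (rotation vector, rad) and "tvec" (3), from world to camera coordinates, as OpenCV has them. Camera axes: x right, y down, z forward; pixel columns grow to the right and rows downward; lengths in m; the calibration is good to about 2 mm. A picture is of the moment at which its call begins.
- workorder.job_done(): hands the job in; it is judged then, once.
Trained networks look in a picture, given as the dict that the camera call returned (one of the last four; its "shot" number tells which), for a name from the list of things; names that differ only in an ending like _2 or _b are one class to them, and where a whole thing is asked for, a point or a joint stands for the part that bears it (a point fixed in the world has none). Each returns a list of dicts, best first, with "score" (0 to 1); they miss things now and then, are a little off and sometimes report something else, mostly with a low value. They report only what shows in the picture. A call takes as long as a camera call. They do not tell look-alikes from the thing itself.
- vision.spot_in(picture, query): "position" ([column, row] in pixels, amid what is visible of it).
- vision.place_of(picture, query): "position" ([column, row] in pixels: a listed point, or the origin of a listed thing).
The state is a dict: "clock": time; "joint_pos": joint angles; "joint_vel": joint speeds; "tau": joint torques, N m; "eef_pos": TCP position; "tool_rot": TCP orientation; "ft_force": force on the tool from outside, world axes, zero at the start; "ft_torque": the same for the moment, N m; "grip_width": finger opening in m; "grasp_force": force on a finger pad.
Only numpy, scipy, OpenCV 4.12 (cv2) and the standard library are available. Lean on these libraries where they do the work, as an engineer would, in place of code of your own. Each camera call takes 0.05 s, during which the arm holds its last target. There are 200 camera calls.

## Working session

There is one attempt and no reset: what is moved stays moved. The work goes in short steps, Python scripts to look and compute and a shell command to move; the robot and the scene stay as the last step left them, time stands still between calls to the robot, and variables do not carry over. Pictures are saved under pics/ and viewed, at most 14 in all, crops included, and the job is handed in when it is done.

```bash
mkdir -p pics; ls; python3 - <<'E'
from workcell import bot, vision
import cv2
for n in ("scene","top"):
    p=vision.camera(n); cv2.imwrite(f"pics/{n}0.png",p["image"])
    print(n,p["K"].tolist(),p["rvec"],p["tvec"])
o=bot.get_obs(); print(o["clock"],o["eef_pos"],o["tool_rot"],o["grip_width"])
E
```

```text
pics
scene [[479.09872157412684, 0.0, 282.60698604037447], [0.0, 479.09872157412684, 211.61881144568855], [0.0, 0.0, 1.0]] [ 2.21688944  1.37338731 -0.42477343] [-0.24536512 -0.4095112   1.59321804]
top [[468.5983094585809, 0.0, 275.9539258411434], [0.0, 468.5983094585809, 218.1416015923842], [0.0, 0.0, 1.0]] [ 2.09335028 -2.15934181  0.17131371] [0.01049773 0.5950305  1.12915983]
0.1 [0.1186256  0.48515629 0.23050288] [ 1.19600024e-01  9.92821725e-01 -9.18959253e-04 -1.13186634e-04] 0.0848237279737426
```

View pics/top0.png

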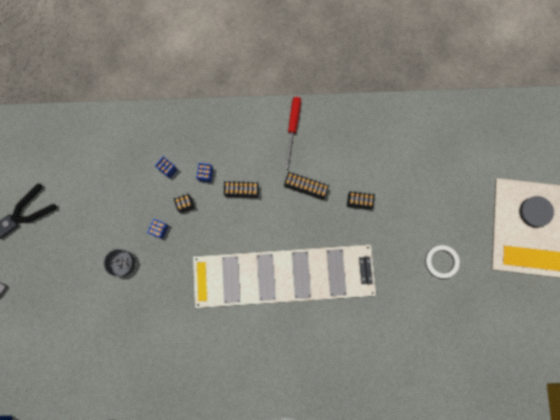

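View pics/scene0.png

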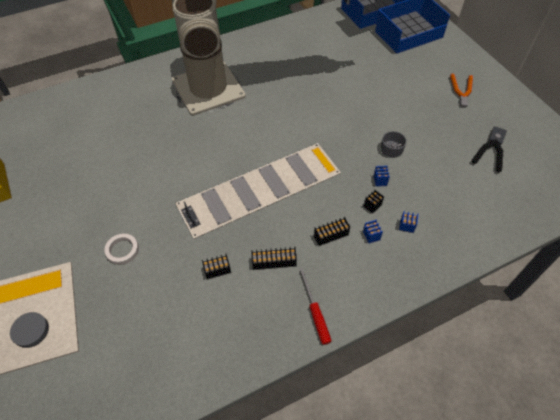

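Top view: the black blocks are 3 at (184,203), 7 at (241,189), 9 at (307,185) and 5 at (361,200). The look-alikes at (166,167), (204,172) and (158,229) are blue, so I leave them. The bracket is at (365,270) on the right and the yellow strip on the left at (202,282). The plates run (336,272), (302,274), (266,277), (231,279), and the tub is at (121,264).

```bash
cat > h.py <<'E'
import numpy as np, cv2
from workcell import bot, vision
def cloud(p):
    R,_=cv2.Rodrigues(np.array(p["rvec"])); K=p["K"]; z=p["z_map"].astype(float)
    v,u=np.mgrid[:z.shape[0],:z.shape[1]]
    c=np.stack([(u-K[0,2])/K[0,0]*z,(v-K[1,2])/K[1,1]*z,z],-1)
    w=(c-np.ravel(p["tvec"]))@R
    w[z==0]=np.nan
    return w
def onplane(p,uv,h):
    R,_=cv2.Rodrigues(np.array(p["rvec"])); K=p["K"]; t=np.ravel(p["tvec"])
    d=R.T@np.linalg.solve(K,[uv[0],uv[1],1]); o=-R.T@t
    return (o+d*(h-o[2])/d[2])[:2]
def proj(p,X):
    return cv2.projectPoints(np.array([X],float),np.array(p["rvec"]),np.array(p["tvec"]),p["K"],None)[0].ravel()
def rect(xy):
    (c,s,a)=cv2.minAreaRect(xy.astype(np.float32)); 
    if s[0]<s[1]: s=s[::-1]; a+=90
    return np.round(c,4),np.round(s,4),(a+0)%180
E
python3 - <<'E'
from h import *
ps={n:vision.camera(n) for n in("top","scene")}
t=ps["top"]
g=cv2.cvtColor(t["image"],cv2.COLOR_BGR2GRAY)
print("tcp px",proj(t,bot.get_obs()["eef_pos"]))
for n,uv in dict(b3=(184,203),b7=(241,189),b9=(307,185),b5=(361,200)).items():
    c=onplane(t,uv,.035)
    for m,p in ps.items():
        w=cloud(p); near=np.linalg.norm(w[...,:2]-c,axis=-1)<.075
        im=p["image"].astype(int)
        q=w[near&(w[...,2]>.025)&(w[...,2]<.06)]
        # keep non-blue pts
        mk=near&(w[...,2]>.025)&(w[...,2]<.06)&(im[...,0]-im[...,2]<25)
        k,l=cv2.connectedComponents(mk.astype(np.uint8)); 
        i=max(range(1,k),key=lambda i:(l==i).sum()); q=w[l==i]
        print(n,m,len(q),*rect(q[:,:2]),np.percentile(q[:,2],[5,50,95]).round(3))
for m,p in ps.items():
    w=cloud(p); bench=w[(abs(w[...,0]-.5)<.2)&(abs(w[...,1])<.3)]; print(m,"z med",np.nanmedian(bench[:,2]))
# plates
for uv in [(336,272),(302,274),(266,277),(231,279)]:
    x,y=uv; roi=np.zeros_like(g); roi[y-28:y+29,x-15:x+16]=1
    mk=((g<190)&(roi>0)).astype(np.uint8)
    hsv=cv2.cvtColor(t["image"],cv2.COLOR_BGR2HSV)
    th,_=cv2.threshold(g[y-20:y+21,x-14:x+15].reshape(-1,1),0,255,cv2.THRESH_OTSU)
    mk=((g<th)&(roi>0)).astype(np.uint8)
    k,l,st,ce=cv2.connectedComponentsWithStats(mk,connectivity=4); i=l[y,x]
    v,u=np.where(l==i); xy=np.array([onplane(t,a,.008) for a in zip(u,v)])
    print("plate",th,st[i],ce[i].round(1),*rect(xy),xy.mean(0).round(4))
for q in("plate_a","end_bracket","screw_tub_mid"):
    for m,p in ps.items():
        print(q,m,[(np.round(d["position"],1).tolist(),round(d["score"],2),onplane(p,d["position"],.021 if "tub" in q else .006).round(4).tolist()) for d in vision.place_of(p,q)])
E
```

```text
tcp px [ 32.44658799 447.93827742]
b3 top 230 [0.6464 0.2314] [0.04   0.0347] 107.14525413513184 [0.03  0.038 0.047]
b3 scene 225 [0.6456 0.2297] [0.0454 0.0357] 106.58841133117676 [0.028 0.039 0.046]
b7 top 487 [0.6788 0.0822] [0.0879 0.0356] 85.61861419677734 [0.03  0.038 0.047]
b7 scene 490 [0.6781 0.0791] [0.0884 0.0379] 85.90401458740234 [0.029 0.038 0.047]
b9 top 607 [ 0.6831 -0.0874] [0.1112 0.0359] 68.98834228515625 [0.031 0.038 0.047]
b9 scene 645 [ 0.6829 -0.09  ] [0.1115 0.0391] 69.81890869140625 [0.028 0.037 0.046]
b5 top 363 [ 0.6397 -0.2257] [0.0641 0.0352] 80.35160064697266 [0.03  0.038 0.048]
b5 scene 378 [ 0.6392 -0.2278] [0.0635 0.0374] 81.36897277832031 [0.028 0.037 0.046]
top z med 0.0024526958729602245
scene z med 0.002443904033508755
plate 175.0 [326 249  21  48 751] [335.9 272.2] [ 0.4572 -0.1563] [0.119  0.0425] 2.0880932807922363 [ 0.4576 -0.1567]
plate 179.0 [287 251  31  52 855] [301.4 277.7] [ 0.4498 -0.069 ] [0.1295 0.076 ] 178.2936553955078 [ 0.4464 -0.0679]
plate 183.0 [256 254  20  47 755] [265.8 276.6] [0.4524 0.0229] [0.1179 0.0446] 3.9123117923736572 [0.4519 0.023 ]
plate 185.0 [222 256  19  48 769] [230.9 279.4] [0.4477 0.1116] [0.1183 0.0438] 2.152194023132324 [0.4476 0.1124]
plate_a top [([298.3, 275.6], 0.87, [0.4518, -0.0603]), ([233.0, 278.7], 0.71, [0.449, 0.1072]), ([265.8, 274.8], 0.55, [0.4564, 0.0228])]
plate_a scene [([242.7, 193.9], 0.91, [0.452, -0.075]), ([302.1, 168.0], 0.7, [0.4439, 0.1172]), ([213.7, 210.0], 0.62, [0.4665, -0.1681]), ([276.1, 184.6], 0.56, [0.4645, 0.023])]
end_bracket top [([366.3, 269.3], 0.6, [0.4625, -0.235]), ([265.3, 274.6], 0.27, [0.4569, 0.0241])]
end_bracket scene [([187.7, 216.8], 0.53, [0.4557, -0.2396])]
screw_tub_mid top [([120.2, 265.7], 0.83, [0.49, 0.3932])]
screw_tub_mid scene [([392.9, 147.1], 0.59, [0.5043, 0.3882]), ([301.5, 165.8], 0.17, [0.4465, 0.1133])]
```

```bash
cat >> h.py <<'E'
from scipy.spatial.transform import Rotation as Ro
def to(x,y,z,az):
    """shift (mm, present tool axes) and turn to put TCP at x,y,z, tool x azimuth az deg, z down"""
    o=bot.get_obs(); R=Ro.from_quat(o["tool_rot"]); a=np.radians(az)
    T=np.array([[np.cos(a),np.sin(a),0],[np.sin(a),-np.cos(a),0],[0,0,-1]]).T
    T=np.column_stack([[np.cos(a),np.sin(a),0],[np.sin(a),-np.cos(a),0],[0,0,-1]])
    d=R.inv().apply(np.array([x,y,z])-o["eef_pos"])*1000
    w=(R.inv()*Ro.from_matrix(T)).as_rotvec()
    f=(Ro.from_matrix(T).inv()).apply(np.array([x,y,z])-o["eef_pos"])*1000
    print("shift now",d.round(1),"turn",w.round(3),"shift after turn",f.round(1),"q",np.round(o["joint_pos"],2),"t",round(o["clock"],2),"w",round(o["grip_width"],4),"F",np.round(o["ft_force"],1),"gf",round(float(np.max(o["grasp_force"])),1))
E
python3 -c "
from h import *
to(.646,.2305,.2,107)"
```

```text
shift now [-572.8 -122.6   31.3] turn [-0.     0.     1.034] shift after turn [-398.2  429.6   31.3] q [ 1.33  0.24  0.    1.34 -0.    1.57] t 0.5 w 0.0854 F [ 0.9 -0.3 -0. ] gf 0.0
```

```bash
python3 -m creep '[[[-46,-10,2],[0,0,0]],[[-46,-10,2],[0,0,0]],[[-46,-10,2],[0,0,0]],[[-46,-10,2],[0,0,0]],[[-46,-10,2],[0,0,0]],[[-46,-10,2],[0,0,0]],[[-46,-10,2],[0,0,0]],[[-46,-10,2],[0,0,0]],[[-46,-10,2],[0,0,0]],[[-46,-10,2],[0,0,0]],[[-46,-10,2],[0,0,0]],[[-46,-10,2],[0,0,0]]]' 62; python3 -m creep '[[[0,0,0],[0,0,0.172]],[[0,0,0],[0,0,0.172]],[[0,0,0],[0,0,0.172]],[[0,0,0],[0,0,0.172]],[[0,0,0],[0,0,0.172]],[[0,0,0],[0,0,0.172]],[[0,0,0],[0,0,0]]]'; python3 -c "
from h import *
to(.646,.2305,.1,107)"
```

```text
clock: 2.0
eef_pos: [0.6278, 0.2372, 0.2072]
tool_rot: [0.12, 0.993, 0.0, 0.0]
ft_force: [0.6, 0.9, 0.2]
grip_width: 0.062
grasp_force: 0.0
clock: 2.88
eef_pos: [0.6264, 0.238, 0.2071]
tool_rot: [0.593, 0.805, -0.0, -0.0]
ft_force: [0.5, 0.1, -0.2]
grip_width: 0.0615
grasp_force: 0.0
shift now [-13.   16.5 107.1] turn [-0.     0.     0.004] shift after turn [-12.9  16.5 107.1] q [ 0.36  0.6   0.5   1.46 -0.    1.63] t 2.88 w 0.0615 F [ 0.5  0.1 -0.2] gf 0.0
```

```bash
python3 -m creep '[[[-3,4,25],[0,0,0]],[[-3,4,25],[0,0,0]],[[-3,4,25],[0,0,0]],[[-4,4,25],[0,0,0.004]],[[0,0,0],[0,0,0]]]'; python3 - <<'E'
from h import *
to(.646,.2305,.007,107)
p=vision.camera("scene"); cv2.imwrite("pics/c1.png",cv2.resize(p["image"][140:270,300:450],None,fx=5,fy=4.6,interpolation=2)[:600])
E
```

```text
clock: 3.5
eef_pos: [0.644, 0.2294, 0.1044]
tool_rot: [0.595, 0.804, -0.002, -0.002]
ft_force: [-0.2, -0.3, 1.0]
grip_width: 0.0615
grasp_force: 0.0
shift now [ 0.4  2.8 97.4] turn [-0.006  0.     0.   ] shift after turn [ 0.4  2.3 97.4] q [ 0.34  0.68  0.37  1.26 -0.    1.62] t 3.5 w 0.0615 F [-0.2 -0.3  1. ] gf 0.0
```

View pics/c1.png

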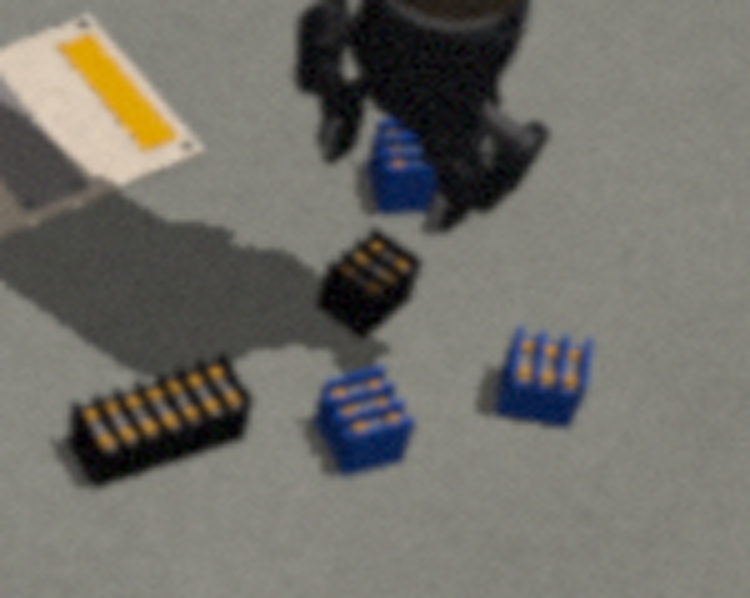

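The black 3-pair block is at crop (370,285), right below the gripper; the three blue ones at (400,165), (545,375) and (365,420) are look-alikes. Black fits the description, so I grip that one.

```bash
python3 -m creep '[[[0,1,30],[-0.006,0,0]],[[0,1,30],[0,0,0]],[[0,0,25],[0,0,0]],[[0,0,12],[0,0,0]],[[0,0,0],[0,0,0]]]'; python3 -m creep '[[[0,0,0],[0,0,0]],[[0,0,0],[0,0,0]],[[0,0,0],[0,0,0]],[[0,0,0],[0,0,0]],[[0,0,0],[0,0,0]],[[0,0,0],[0,0,0]]]' 20;  python3 -m creep '[[[0,0,-25],[0,0,0]],[[0,0,-35],[0,0,0]],[[0,0,-35],[0,0,0]],[[0,0,-20],[0,0,0]],[[0,0,0],[0,0,0]]]'; python3 -c "
from h import *
to(.4574,-.1566,.12,182)"
```

```text
clock: 4.18
eef_pos: [0.6479, 0.2311, 0.0106]
tool_rot: [0.595, 0.804, 0.002, 0.002]
ft_force: [-0.7, -0.6, 0.6]
grip_width: 0.062
grasp_force: 0.0
clock: 4.92
eef_pos: [0.6492, 0.2315, 0.0124]
tool_rot: [0.595, 0.803, 0.004, 0.003]
ft_force: [0.5, -0.2, 6.7]
grip_width: 0.0332
grasp_force: 60.2
clock: 5.55
eef_pos: [0.6484, 0.2312, 0.1275]
tool_rot: [0.596, 0.803, 0.004, 0.003]
ft_force: [0.3, -0.4, -1.3]
grip_width: 0.0328
grasp_force: 59.7
shift now [-315.5 -295.6    4.4] turn [ 0.009  0.007 -1.311] shift after turn [ 204.5 -380.9    7.5] q [ 0.34  0.67  0.4   1.29 -0.    1.62] t 5.55 w 0.0328 F [ 0.3 -0.4 -1.3] gf 59.7
```

```bash
python3 -m creep '[[[-30,-28,0],[0,0,0]],[[-35,-33,0],[0,0,0]],[[-35,-33,0],[0,0,0]],[[-35,-33,0],[0,0,0]],[[-35,-33,0],[0,0,0]],[[-35,-33,0],[0,0,0]],[[-35,-33,0],[0,0,0]],[[-35,-33,0],[0,0,0]],[[-30,-28,0],[0,0,0]],[[-10,-9,0],[0,0,0]]]'; python3 -m creep '[[[0,0,0],[0,0,-0.164]],[[0,0,0],[0,0,-0.164]],[[0,0,0],[0,0,-0.164]],[[0,0,0],[0,0,-0.164]],[[0,0,0],[0,0,-0.164]],[[0,0,0],[0,0,-0.164]],[[0,0,0],[0,0,-0.164]],[[0,0,0],[0,0,-0.164]],[[0,0,0],[0,0,0]]]'; python3 -c "
from h import *
to(.4574,-.1566,.06,182.1)"
```

```text
clock: 6.8
eef_pos: [0.4534, -0.1579, 0.1222]
tool_rot: [0.597, 0.802, 0.002, 0.0]
ft_force: [-0.3, 0.7, -0.6]
grip_width: 0.033
grasp_force: 59.9
clock: 7.92
eef_pos: [0.4554, -0.1558, 0.1227]
tool_rot: [-0.018, 1.0, 0.001, 0.002]
ft_force: [0.5, 0.5, -0.8]
grip_width: 0.033
grasp_force: 59.9
shift now [-1.7 -1.  62.7] turn [ 0.002  0.005 -0.001] shift after turn [-1.9 -0.9 62.7] q [-0.33  0.28 -0.24  1.05  0.   -0.37] t 7.92 w 0.033 F [ 0.5  0.5 -0.8] gf 59.9
```

```bash
python3 -m creep '[[[-2,-1,30],[0,0.005,0]],[[0,0,30],[0,0,0]],[[0,0,20],[0,0,0]],[[0,0,13],[0,0,0]],[[0,0,0],[0,0,0]],[[0,0,0],[0,0,0]]]'; python3 - <<'E'
from h import *
to(.4574,-.1566,.0205,182.1)
p=vision.camera("scene"); cv2.imwrite("pics/c2.png",cv2.resize(p["image"][150:250,150:290],None,fx=5,fy=5,interpolation=2))
E
```

```text
clock: 8.68
eef_pos: [0.4585, -0.1575, 0.0312]
tool_rot: [-0.018, 1.0, 0.001, 0.001]
ft_force: [0.3, -1.1, 0.0]
grip_width: 0.0329
grasp_force: 59.9
shift now [ 1.1  1.  10.7] turn [ 0.001  0.002 -0.001] shift after turn [ 1.1  1.  10.7] q [-0.33  0.4  -0.35  0.82  0.   -0.37] t 8.68 w 0.0329 F [ 0.3 -1.1  0. ] gf 59.9
```

View pics/c2.png

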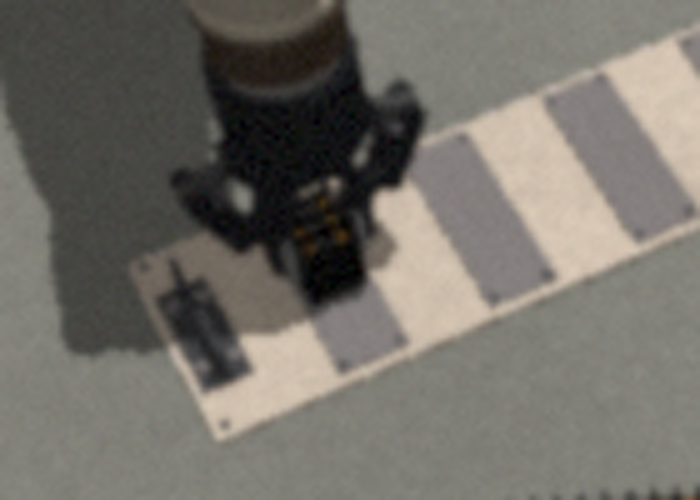

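The block hangs over the bracket-side plate (crop 325,250), aligned with it, and clear of the bracket at (205,330). I lower and release.

```bash
python3 -m creep '[[[1,1,6],[0,0,0]],[[0,0,4],[0,0,0]],[[0,0,0],[0,0,0]]]'; python3 -m creep '[[[0,0,0],[0,0,0]],[[0,0,0],[0,0,0]],[[0,0,0],[0,0,0]],[[0,0,0],[0,0,0]]]' 52; python3 -m creep '[[[0,0,-20],[0,0,0]],[[0,0,-30],[0,0,0]],[[0,0,-30],[0,0,0]],[[0,0,-20],[0,0,0]],[[0,0,0],[0,0,0]]]' 62; python3 -c "
from h import *
to(.6395,-.2268,.1,81)"
```

```text
clock: 9.1
eef_pos: [0.4567, -0.1564, 0.0204]
tool_rot: [-0.018, 1.0, 0.001, 0.0]
ft_force: [0.1, 0.5, -0.8]
grip_width: 0.0326
grasp_force: 59.9
clock: 9.6
eef_pos: [0.4569, -0.1565, 0.0206]
tool_rot: [-0.018, 1.0, 0.001, 0.0]
ft_force: [-0.2, 0.0, -0.1]
grip_width: 0.0522
grasp_force: 0.0
clock: 10.22
eef_pos: [0.4581, -0.1571, 0.1221]
tool_rot: [-0.018, 1.0, 0.0, 0.002]
ft_force: [-0.8, -1.1, 0.4]
grip_width: 0.0624
grasp_force: 0.0
shift now [-178.6  -76.3   22.9] turn [0.004 0.003 1.764] shift after turn [-40.5 190.1  22.1] q [-0.33  0.28 -0.23  1.05  0.   -0.37] t 10.22 w 0.0624 F [-0.8 -1.1  0.4] gf 0.0
```

```bash
python3 -m creep '[[[-36,-15,0],[0,0,0]],[[-36,-15,0],[0,0,0]],[[-36,-15,0],[0,0,0]],[[-36,-15,0],[0,0,0]],[[-34,-15,0],[0,0,0]]]'; python3 -m creep '[[[0,0,0],[0,0,0.176]],[[0,0,0],[0,0,0.176]],[[0,0,0],[0,0,0.176]],[[0,0,0],[0,0,0.176]],[[0,0,0],[0,0,0.176]],[[0,0,0],[0,0,0.176]],[[0,0,0],[0,0,0.176]],[[0,0,0],[0,0,0.176]],[[0,0,0],[0,0,0.176]],[[0,0,0],[0,0,0.18]],[[0,0,0],[0,0,0]]]'; python3 - <<'E'
from h import *
to(.6395,-.2268,.009,81)
p=vision.camera("top"); w=cloud(p); im=p["image"].astype(int)
for nm,c,lo in(("b3",(.4574,-.1566),.036),):
    mk=(np.linalg.norm(w[...,:2]-c,axis=-1)<.05)&(w[...,2]>lo)&(w[...,2]<.07); print(nm,mk.sum(),*rect(w[mk][:,:2]))
E
```

```text
clock: 10.85
eef_pos: [0.6378, -0.2252, 0.1184]
tool_rot: [-0.018, 1.0, 0.001, -0.001]
ft_force: [0.0, -0.1, 0.1]
grip_width: 0.062
grasp_force: 0.0
clock: 12.22
eef_pos: [0.6366, -0.2248, 0.1187]
tool_rot: [0.76, 0.65, 0.0, -0.002]
ft_force: [0.2, 0.3, -0.7]
grip_width: 0.0621
grasp_force: 0.0
shift now [ -1.7   3.4 109.7] turn [-0.002 -0.002  0.002] shift after turn [ -1.5   3.2 109.7] q [-0.34  0.65  0.35  1.27  0.    1.39] t 12.22 w 0.0621 F [ 0.2  0.3 -0.7] gf 0.0
b3 108 [ 0.4555 -0.1496] [0.0385 0.0215] 1.3207353353500366
```

```bash
python3 -m creep '[[[-1,2,30],[0,0,0]],[[-1,1,35],[0,0,0]],[[0,0,25],[0,0,0]],[[0,0,12],[0,0,0]],[[0,0,5],[0,0,0]],[[0,0,0],[0,0,0]]]'; python3 -m creep '[[[0,0,0],[0,0,0]],[[0,0,0],[0,0,0]],[[0,0,0],[0,0,0]],[[0,0,0],[0,0,0]],[[0,0,0],[0,0,0]]]' 20;  python3 -m creep '[[[0,0,-25],[0,0,0]],[[0,0,-35],[0,0,0]],[[0,0,-35],[0,0,0]],[[0,0,-20],[0,0,0]],[[0,0,0],[0,0,0]]]'; python3 -c "
from h import *
to(.4541,-.0667,.12,182)"
```

```text
clock: 13.02
eef_pos: [0.6405, -0.2275, 0.0141]
tool_rot: [0.76, 0.65, 0.001, 0.0]
ft_force: [-0.9, 0.3, -0.2]
grip_width: 0.0616
grasp_force: 0.0
clock: 13.65
eef_pos: [0.6411, -0.2277, 0.0151]
tool_rot: [0.76, 0.649, 0.001, 0.001]
ft_force: [-0.0, -0.2, 5.2]
grip_width: 0.0328
grasp_force: 60.9
clock: 14.28
eef_pos: [0.641, -0.2279, 0.1302]
tool_rot: [0.76, 0.65, 0.002, 0.001]
ft_force: [0.3, 0.6, -1.1]
grip_width: 0.033
grasp_force: 60.2
shift now [ 130.  -209.8    9.6] turn [ 0.004  0.003 -1.763] shift after turn [181.1 167.6  10.2] q [-0.34  0.65  0.38  1.3   0.    1.39] t 14.28 w 0.033 F [ 0.3  0.6 -1.1] gf 60.2
```

```bash
python3 -m creep '[[[16,-26,0],[0,0,0]],[[19,-30,0],[0,0,0]],[[19,-30,0],[0,0,0]],[[19,-30,0],[0,0,0]],[[19,-30,0],[0,0,0]],[[19,-30,0],[0,0,0]],[[14,-24,0],[0,0,0]],[[5,-10,0],[0,0,0]]]'; python3 -m creep '[[[0,0,0],[0,0,-0.176]],[[0,0,0],[0,0,-0.176]],[[0,0,0],[0,0,-0.176]],[[0,0,0],[0,0,-0.176]],[[0,0,0],[0,0,-0.176]],[[0,0,0],[0,0,-0.176]],[[0,0,0],[0,0,-0.176]],[[0,0,0],[0,0,-0.176]],[[0,0,0],[0,0,-0.176]],[[0,0,0],[0,0,-0.18]],[[0,0,0],[0,0,0]]]'; python3 - <<'E'
from h import *
to(.4541,-.0667,.0333,182.1)
E
```

```text
clock: 15.28
eef_pos: [0.4505, -0.0654, 0.1272]
tool_rot: [0.76, 0.65, -0.0, -0.002]
ft_force: [0.1, 0.3, -1.4]
grip_width: 0.0329
grasp_force: 60.3
clock: 16.65
eef_pos: [0.4529, -0.0667, 0.128]
tool_rot: [-0.017, 1.0, 0.001, -0.0]
ft_force: [0.2, -0.3, -0.4]
grip_width: 0.033
grasp_force: 60.2
shift now [-1.2 -0.2 94.7] turn [ 0.002 -0.    -0.003] shift after turn [-1.2 -0.1 94.7] q [-0.15  0.23 -0.29  1.05  0.   -0.18] t 16.65 w 0.033 F [ 0.2 -0.3 -0.4] gf 60.2
```

```bash
python3 -m creep '[[[-1,0,35],[0,0,-0.003]],[[0,0,35],[0,0,0]],[[0,0,24],[0,0,0]],[[0,0,0],[0,0,0]],[[0,0,0],[0,0,0]]]';python3 - <<'E'
from h import *
to(.4541,-.0667,.0231,182.1)
p=vision.camera("scene"); cv2.imwrite("pics/c3.png",cv2.resize(p["image"][130:250,150:300],None,fx=5,fy=5,interpolation=2))
E
```

```text
clock: 17.27
eef_pos: [0.4547, -0.0664, 0.0353]
tool_rot: [-0.019, 1.0, 0.001, 0.001]
ft_force: [-0.2, -0.1, -0.7]
grip_width: 0.0329
grasp_force: 60.2
shift now [ 0.6 -0.3 12.2] turn [0.001 0.002 0.001] shift after turn [ 0.6 -0.3 12.2] q [-0.15  0.35 -0.41  0.81  0.   -0.18] t 17.27 w 0.0329 F [-0.2 -0.1 -0.7] gf 60.2
```

View pics/c3.png

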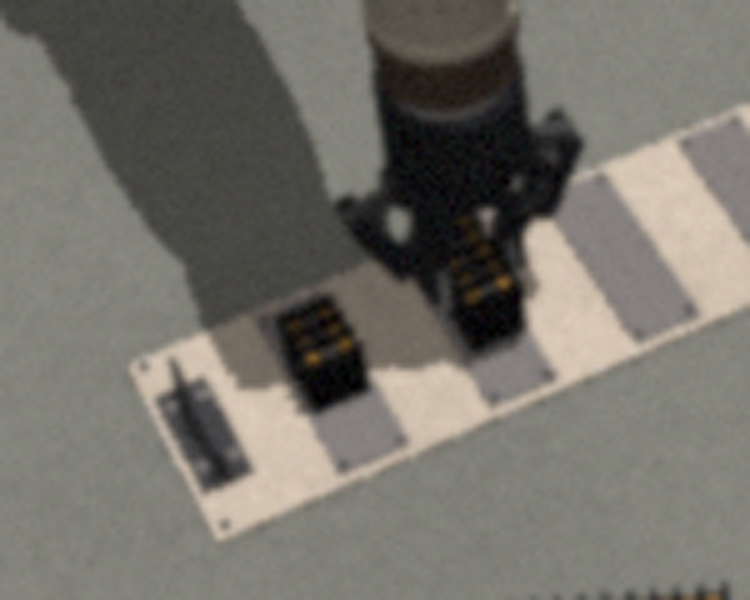

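The 3-block stands on the first plate (crop 325,350) and the 5-block hangs over the second (485,290), clear of the 3-block. I lower and release it.

```bash
python3 -m creep '[[[0,0,7],[0,0,0]],[[0,0,5],[0,0,0]],[[0,0,0],[0,0,0]],[[0,0,0],[0,0,0]]]'; python3 -m creep '[[[0,0,0],[0,0,0]],[[0,0,0],[0,0,0]],[[0,0,0],[0,0,0]],[[0,0,0],[0,0,0]]]' 52; python3 -m creep '[[[0,0,-20],[0,0,0]],[[0,0,-30],[0,0,0]],[[0,0,-30],[0,0,0]],[[0,0,-20],[0,0,0]],[[0,0,0],[0,0,0]]]' 62; python3 -c "
from h import *
to(.6785,.0807,.12,85.8)"
```

```text
clock: 17.82
eef_pos: [0.4545, -0.0662, 0.0231]
tool_rot: [-0.02, 1.0, 0.001, 0.001]
ft_force: [-0.6, 0.2, 2.3]
grip_width: 0.0329
grasp_force: 60.6
clock: 18.32
eef_pos: [0.4539, -0.0661, 0.0226]
tool_rot: [-0.02, 1.0, 0.001, 0.0]
ft_force: [0.1, -0.1, -0.4]
grip_width: 0.0521
grasp_force: 0.0
clock: 18.95
eef_pos: [0.4553, -0.0665, 0.1241]
tool_rot: [-0.02, 1.0, 0.0, 0.002]
ft_force: [-0.1, -0.6, 0.1]
grip_width: 0.0622
grasp_force: 0.0
shift now [-228.8  138.3    5.3] turn [0.005 0.003 1.683] shift after turn [163.1 211.8   4.1] q [-0.15  0.24 -0.29  1.04  0.   -0.19] t 18.95 w 0.0622 F [-0.1 -0.6  0.1] gf 0.0
```

```bash
python3 -m creep '[[[-33,20,0],[0,0,0]],[[-33,20,0],[0,0,0]],[[-33,20,0],[0,0,0]],[[-33,20,0],[0,0,0]],[[-33,20,0],[0,0,0]],[[-33,20,0],[0,0,0]],[[-30,18,0],[0,0,0]]]'; python3 -m creep '[[[0,0,0],[0,0,0.168]],[[0,0,0],[0,0,0.168]],[[0,0,0],[0,0,0.168]],[[0,0,0],[0,0,0.168]],[[0,0,0],[0,0,0.168]],[[0,0,0],[0,0,0.168]],[[0,0,0],[0,0,0.168]],[[0,0,0],[0,0,0.168]],[[0,0,0],[0,0,0.168]],[[0,0,0],[0,0,0.171]],[[0,0,0],[0,0,0]]]'; python3 - <<'E'
from h import *
to(.6785,.0807,.013,85.8)
p=vision.camera("top"); w=cloud(p)
for nm,c in(("b3",(.4574,-.1566)),("b5",(.4541,-.0667))):
    mk=(np.linalg.norm(w[...,:2]-c,axis=-1)<.044)&(w[...,2]>.033)&(w[...,2]<.07); print(nm,mk.sum(),*rect(w[mk][:,:2]))
E
```

```text
clock: 19.82
eef_pos: [0.6765, 0.0813, 0.1208]
tool_rot: [-0.02, 1.0, 0.001, -0.001]
ft_force: [0.1, -0.4, 0.3]
grip_width: 0.0621
grasp_force: 0.0
clock: 21.2
eef_pos: [0.6755, 0.0804, 0.1211]
tool_rot: [0.732, 0.682, -0.0, -0.001]
ft_force: [0.6, 0.2, 0.3]
grip_width: 0.0618
grasp_force: 0.0
shift now [  0.4   3.2 108.1] turn [-0.002 -0.001  0.002] shift after turn [  0.5   3.  108.1] q [0.12 0.66 0.37 1.28 0.   1.76] t 21.2 w 0.0618 F [0.6 0.2 0.3] gf 0.0
b3 232 [ 0.4556 -0.1557] [0.0393 0.0345] 0.8711094856262207
b5 360 [ 0.4524 -0.0656] [0.0637 0.0339] 2.5117931365966797
```

```bash
python3 -m creep '[[[0,2,30],[0,0,0]],[[0,1,35],[0,0,0]],[[0,0,25],[0,0,0]],[[0,0,13],[0,0,0]],[[0,0,4],[0,0,0]],[[0,0,0],[0,0,0]]]'; python3 -m creep '[[[0,0,0],[0,0,0]],[[0,0,0],[0,0,0]],[[0,0,0],[0,0,0]],[[0,0,0],[0,0,0]],[[0,0,0],[0,0,0]]]' 20;  python3 -m creep '[[[0,0,-25],[0,0,0]],[[0,0,-35],[0,0,0]],[[0,0,-35],[0,0,0]],[[0,0,-20],[0,0,0]],[[0,0,0],[0,0,0]]]'; python3 -c "
from h import *
to(.4520,.0228,.125,182)"
```

```text
clock: 22.0
eef_pos: [0.68, 0.0806, 0.0167]
tool_rot: [0.732, 0.681, 0.001, 0.0]
ft_force: [0.6, 0.0, 0.2]
grip_width: 0.062
grasp_force: 0.0
clock: 22.62
eef_pos: [0.6805, 0.0806, 0.0177]
tool_rot: [0.732, 0.681, 0.002, 0.001]
ft_force: [-0.0, -0.5, 5.4]
grip_width: 0.0327
grasp_force: 61.9
clock: 23.25
eef_pos: [0.6803, 0.0804, 0.1328]
tool_rot: [0.732, 0.681, 0.002, 0.001]
ft_force: [0.3, -0.1, -2.4]
grip_width: 0.0328
grasp_force: 61.3
shift now [ -74.2 -223.6    6.7] turn [ 0.005  0.002 -1.679] shift after turn [230.2 -49.6   7.8] q [0.12 0.66 0.4  1.31 0.   1.76] t 23.25 w 0.0328 F [ 0.3 -0.1 -2.4] gf 61.3
```

```bash
python3 -m creep '[[[-9,-28,0],[0,0,0]],[[-11,-33,0],[0,0,0]],[[-11,-33,0],[0,0,0]],[[-11,-33,0],[0,0,0]],[[-11,-33,0],[0,0,0]],[[-11,-33,0],[0,0,0]],[[-8,-24,0],[0,0,0]],[[-2,-8,0],[0,0,0]]]'; python3 -m creep '[[[0,0,0],[0,0,-0.168]],[[0,0,0],[0,0,-0.168]],[[0,0,0],[0,0,-0.168]],[[0,0,0],[0,0,-0.168]],[[0,0,0],[0,0,-0.168]],[[0,0,0],[0,0,-0.168]],[[0,0,0],[0,0,-0.168]],[[0,0,0],[0,0,-0.168]],[[0,0,0],[0,0,-0.168]],[[0,0,0],[0,0,-0.169]],[[0,0,0],[0,0,0]]]'; python3 - <<'E'
from h import *
to(.4520,.0228,.036,182.1)
E
```

```text
clock: 24.25
eef_pos: [0.4469, 0.0226, 0.1294]
tool_rot: [0.733, 0.681, -0.001, -0.001]
ft_force: [0.3, -0.1, -1.7]
grip_width: 0.0328
grasp_force: 61.2
clock: 25.62
eef_pos: [0.4498, 0.0231, 0.1301]
tool_rot: [-0.018, 1.0, 0.001, 0.0]
ft_force: [0.2, -0.0, -0.5]
grip_width: 0.0327
grasp_force: 61.2
shift now [-2.2 -0.5 94.1] turn [ 0.002  0.    -0.001] shift after turn [-2.2 -0.4 94.1] q [ 0.05  0.22 -0.3   1.05  0.    0.01] t 25.62 w 0.0327 F [ 0.2 -0.  -0.5] gf 61.2
```

```bash
python3 -m creep '[[[-1,0,35],[0,0,0]],[[0,0,35],[0,0,0]],[[0,0,22],[0,0,0]],[[0,0,0],[0,0,0]],[[0,0,0],[0,0,0]]]';python3 - <<'E'
from h import *
to(.4520,.0228,.0257,182.1)
E
```

```text
clock: 26.25
eef_pos: [0.4514, 0.0232, 0.0394]
tool_rot: [-0.018, 1.0, 0.001, 0.001]
ft_force: [0.4, 0.2, -0.1]
grip_width: 0.0323
grasp_force: 61.2
shift now [-0.6 -0.5 13.7] turn [ 0.002  0.002 -0.001] shift after turn [-0.6 -0.4 13.7] q [ 0.05  0.33 -0.42  0.81  0.    0.01] t 26.25 w 0.0323 F [ 0.4  0.2 -0.1] gf 61.2
```

```bash
python3 -m creep '[[[-1,0,8],[0,0,0]],[[0,0,5],[0,0,0]],[[0,0,0],[0,0,0]],[[0,0,0],[0,0,0]]]'; python3 -m creep '[[[0,0,0],[0,0,0]],[[0,0,0],[0,0,0]],[[0,0,0],[0,0,0]],[[0,0,0],[0,0,0]]]' 52; python3 -m creep '[[[0,0,-20],[0,0,0]],[[0,0,-30],[0,0,0]],[[0,0,-30],[0,0,0]],[[0,0,-20],[0,0,0]],[[0,0,0],[0,0,0]]]' 62; python3 -c "
from h import *
to(.683,-.0887,.12,69.4)"
```

```text
clock: 26.75
eef_pos: [0.4515, 0.0231, 0.0259]
tool_rot: [-0.019, 1.0, 0.001, 0.0]
ft_force: [-0.7, -0.2, -1.5]
grip_width: 0.033
grasp_force: 61.3
clock: 27.25
eef_pos: [0.4516, 0.0232, 0.0259]
tool_rot: [-0.019, 1.0, 0.001, 0.0]
ft_force: [0.0, 0.3, 0.2]
grip_width: 0.0519
grasp_force: 0.0
clock: 27.88
eef_pos: [0.4529, 0.0231, 0.1273]
tool_rot: [-0.019, 1.0, 0.001, 0.002]
ft_force: [0.2, 0.7, 0.1]
grip_width: 0.062
grasp_force: 0.0
shift now [-225.7 -120.3    8.2] turn [0.006 0.002 1.968] shift after turn [-23.7 254.7   7.3] q [ 0.05  0.22 -0.3   1.04  0.    0.01] t 27.88 w 0.062 F [0.2 0.7 0.1] gf 0.0
```

```bash
python3 -m creep '[[[-33,-17,0],[0,0,0]],[[-33,-17,0],[0,0,0]],[[-33,-17,0],[0,0,0]],[[-33,-17,0],[0,0,0]],[[-33,-17,0],[0,0,0]],[[-33,-18,0],[0,0,0]],[[-28,-17,0],[0,0,0]]]'; python3 -m creep '[[[0,0,0],[0,0,0.179]],[[0,0,0],[0,0,0.179]],[[0,0,0],[0,0,0.179]],[[0,0,0],[0,0,0.179]],[[0,0,0],[0,0,0.179]],[[0,0,0],[0,0,0.179]],[[0,0,0],[0,0,0.179]],[[0,0,0],[0,0,0.179]],[[0,0,0],[0,0,0.179]],[[0,0,0],[0,0,0.179]],[[0,0,0],[0,0,0.179]],[[0,0,0],[0,0,0]]]'; python3 - <<'E'
from h import *
to(.683,-.0887,.013,69.4)
p=vision.camera("top"); cv2.imwrite("pics/t2.png",p["image"]); w=cloud(p)
for nm,c in(("b3",(.4574,-.1566)),("b5",(.4541,-.0667)),("b7",(.4507,.0232))):
    mk=(np.linalg.norm(w[...,:2]-c,axis=-1)<.054)&(abs(w[...,1]-c[1])<.03)&(w[...,2]>.033)&(w[...,2]<.07); print(nm,mk.sum(),*rect(w[mk][:,:2]))
E
```

```text
clock: 28.75
eef_pos: [0.6822, -0.089, 0.1235]
tool_rot: [-0.019, 1.0, 0.001, -0.001]
ft_force: [0.6, 0.9, 0.8]
grip_width: 0.0623
grasp_force: 0.0
clock: 30.25
eef_pos: [0.6811, -0.0884, 0.1238]
tool_rot: [0.822, 0.57, -0.0, -0.001]
ft_force: [0.7, 0.2, -0.2]
grip_width: 0.0618
grasp_force: 0.0
shift now [  0.3   2.2 110.8] turn [-0.003 -0.001  0.001] shift after turn [  0.4   1.9 110.8] q [-0.13  0.68  0.4   1.3   0.    1.8 ] t 30.25 w 0.0618 F [ 0.7  0.2 -0.2] gf 0.0
b3 0 [0. 0.] [0. 0.] 0.0
b5 0 [0. 0.] [0. 0.] 0.0
b7 339 [0.4492 0.0256] [0.0876 0.0297] 2.0596203804016113
```

View pics/t2.png

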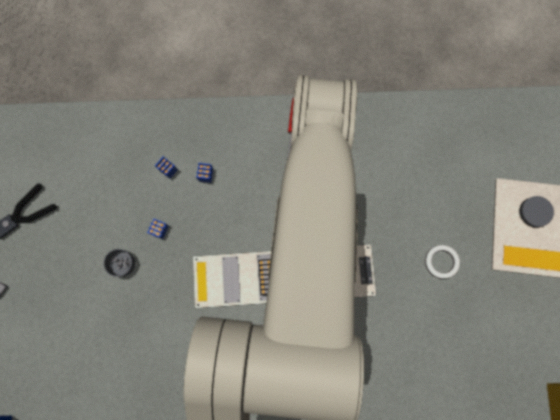

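The arm hides the first two plates here. The 7-block is partly visible on the third plate (265,275), and the tub at (121,263) is untouched. Now I grip the 9-block.

```bash
python3 -m creep '[[[0,1,30],[0,0,0]],[[0,1,35],[0,0,0]],[[0,0,25],[0,0,0]],[[0,0,15],[0,0,0]],[[0,0,4],[0,0,0]],[[0,0,0],[0,0,0]]]'; python3 -m creep '[[[0,0,0],[0,0,0]],[[0,0,0],[0,0,0]],[[0,0,0],[0,0,0]],[[0,0,0],[0,0,0]],[[0,0,0],[0,0,0]]]' 20;  python3 -m creep '[[[0,0,-25],[0,0,0]],[[0,0,-35],[0,0,0]],[[0,0,-35],[0,0,0]],[[0,0,-20],[0,0,0]],[[0,0,0],[0,0,0]]]'; python3 -c "
from h import *
to(.4490,.1120,.13,182)"
```

```text
clock: 31.05
eef_pos: [0.6842, -0.0891, 0.0174]
tool_rot: [0.822, 0.569, 0.001, -0.0]
ft_force: [-0.2, -0.1, 0.7]
grip_width: 0.0622
grasp_force: 0.0
clock: 31.68
eef_pos: [0.6848, -0.0891, 0.0185]
tool_rot: [0.823, 0.569, 0.002, 0.0]
ft_force: [-0.4, -0.2, 6.1]
grip_width: 0.0327
grasp_force: 62.6
clock: 32.3
eef_pos: [0.6847, -0.0894, 0.1333]
tool_rot: [0.823, 0.569, 0.002, 0.001]
ft_force: [0.3, 0.3, -3.1]
grip_width: 0.0327
grasp_force: 61.8
shift now [ 105.1 -291.6    2.6] turn [ 0.005  0.002 -1.967] shift after turn [228.5 209.5   3.3] q [-0.13  0.67  0.43  1.32  0.    1.8 ] t 32.3 w 0.0327 F [ 0.3  0.3 -3.1] gf 61.8
```

```bash
python3 -m creep '[[[9,-25,0],[0,0,0]],[[12,-33,0],[0,0,0]],[[12,-33,0],[0,0,0]],[[12,-33,0],[0,0,0]],[[12,-33,0],[0,0,0]],[[12,-33,0],[0,0,0]],[[12,-33,0],[0,0,0]],[[12,-33,0],[0,0,0]],[[9,-25,0],[0,0,0]],[[4,-11,0],[0,0,0]]]'; python3 -m creep '[[[0,0,0],[0,0,-0.179]],[[0,0,0],[0,0,-0.179]],[[0,0,0],[0,0,-0.179]],[[0,0,0],[0,0,-0.179]],[[0,0,0],[0,0,-0.179]],[[0,0,0],[0,0,-0.179]],[[0,0,0],[0,0,-0.179]],[[0,0,0],[0,0,-0.179]],[[0,0,0],[0,0,-0.179]],[[0,0,0],[0,0,-0.179]],[[0,0,0],[0,0,-0.178]],[[0,0,0],[0,0,0]]]'; python3 - <<'E'
from h import *
to(.4490,.1120,.037,182.1)
E
```

```text
clock: 33.55
eef_pos: [0.4457, 0.1134, 0.1305]
tool_rot: [0.822, 0.569, -0.001, -0.001]
ft_force: [0.1, 0.7, -1.7]
grip_width: 0.0326
grasp_force: 61.8
clock: 35.05
eef_pos: [0.4479, 0.1126, 0.1312]
tool_rot: [-0.017, 1.0, 0.001, -0.0]
ft_force: [0.8, -0.6, -2.0]
grip_width: 0.0329
grasp_force: 61.8
shift now [-1.1 -0.8 94.2] turn [ 0.001 -0.    -0.003] shift after turn [-1.1 -0.7 94.2] q [ 0.25  0.24 -0.27  1.06  0.    0.21] t 35.05 w 0.0329 F [ 0.8 -0.6 -2. ] gf 61.8
```

```bash
python3 -m creep '[[[0,-1,35],[0,0,-0.003]],[[0,0,35],[0,0,0]],[[0,0,22],[0,0,0]],[[0,0,0],[0,0,0]],[[0,0,0],[0,0,0]]]';python3 - <<'E'
from h import *
to(.4490,.1120,.0265,182.1)
p=vision.camera("scene"); cv2.imwrite("pics/c4.png",cv2.resize(p["image"][110:240,170:350],None,fx=4.4,fy=4.4,interpolation=2))
E
```

```text
clock: 35.67
eef_pos: [0.4488, 0.1123, 0.0405]
tool_rot: [-0.019, 1.0, 0.001, 0.001]
ft_force: [0.2, 0.7, -2.9]
grip_width: 0.0327
grasp_force: 61.7
shift now [-0.2 -0.3 14. ] turn [0.002 0.002 0.001] shift after turn [-0.2 -0.3 14. ] q [ 0.24  0.35 -0.4   0.83  0.    0.21] t 35.67 w 0.0327 F [ 0.2  0.7 -2.9] gf 61.7
```

View pics/c4.png

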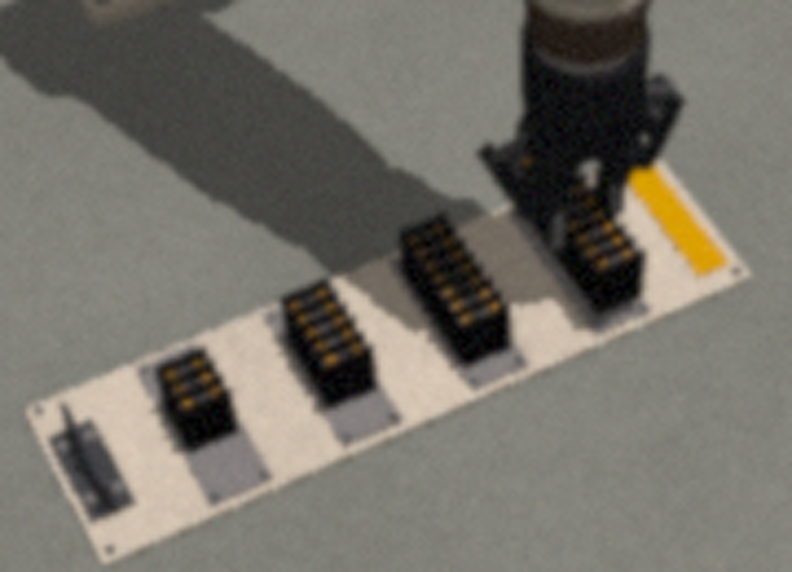

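Blocks 3, 5 and 7 stand on their plates at crop (195,400), (330,340) and (455,290). Block 9 is over the plate by the yellow strip at (600,250), so I lower and release it.

```bash
python3 -m creep '[[[0,0,8],[0,0,0]],[[0,0,5],[0,0,0]],[[0,0,0],[0,0,0]],[[0,0,0],[0,0,0]]]'; python3 -m creep '[[[0,0,0],[0,0,0]],[[0,0,0],[0,0,0]],[[0,0,0],[0,0,0]],[[0,0,0],[0,0,0]]]' 52; python3 -m creep '[[[0,0,-20],[0,0,0]],[[0,0,-30],[0,0,0]],[[0,0,-35],[0,0,0]],[[0,0,-35],[0,0,0]],[[0,0,-30],[0,0,0]]]'; python3 -m creep '[[[30,-40,0],[0,0,0]],[[30,-40,0],[0,0,0]],[[30,-40,0],[0,0,0]],[[30,-40,0],[0,0,0]],[[30,-40,0],[0,0,0]],[[30,-40,0],[0,0,0]],[[20,-40,0],[0,0,0]],[[20,-40,0],[0,0,0]],[[0,0,0],[0,0,0]]]'; cat > m.py <<'E'
from h import *
P=dict(b3=(.4574,-.1566),b5=(.4541,-.0667),b7=(.4507,.0232),b9=(.4476,.1125))
def go():
  for m in("top","scene"):
    p=vision.camera(m); cv2.imwrite(f"pics/{m}_f.png",p["image"]); w=cloud(p)
    for nm,c in P.items():
        mk=(abs(w[...,0]-c[0])<.07)&(abs(w[...,1]-c[1])<.035)&(w[...,2]>.034)&(w[...,2]<.07); r=rect(w[mk][:,:2]); print(m,nm,mk.sum(),*r,"err mm",((r[0]-c)*1000).round(1))
E
python3 -c "
from m import *
go(); print(bot.get_obs()['eef_pos'])"
```

```text
clock: 36.22
eef_pos: [0.448, 0.1122, 0.027]
tool_rot: [-0.02, 1.0, 0.001, 0.0]
ft_force: [0.6, 0.5, -2.4]
grip_width: 0.0327
grasp_force: 61.9
clock: 36.72
eef_pos: [0.4482, 0.1123, 0.0271]
tool_rot: [-0.02, 1.0, 0.001, 0.001]
ft_force: [-0.1, 0.3, 0.7]
grip_width: 0.052
grasp_force: 0.0
clock: 37.35
eef_pos: [0.4481, 0.112, 0.1784]
tool_rot: [-0.02, 1.0, 0.001, 0.001]
ft_force: [-0.1, -0.3, -1.0]
grip_width: 0.0521
grasp_force: 0.0
clock: 38.48
eef_pos: [0.2396, -0.2185, 0.1765]
tool_rot: [-0.016, 1.0, 0.0, 0.001]
ft_force: [0.5, -0.2, 0.1]
grip_width: 0.0523
grasp_force: 0.0
top b3 233 [ 0.4554 -0.1556] [0.0397 0.034 ] 1.4312431812286377 err mm [-2.  1.]
top b5 359 [ 0.4522 -0.0656] [0.0628 0.0339] 1.4971848726272583 err mm [-1.9  1.1]
top b7 493 [0.4491 0.0235] [0.0872 0.034 ] 2.4043967723846436 err mm [-1.6  0.3]
top b9 646 [0.4461 0.1124] [0.1111 0.0346] 2.1695237159729004 err mm [-1.5 -0.1]
scene b3 218 [ 0.4548 -0.1587] [0.0475 0.0347] 0.6401575803756714 err mm [-2.6 -2.1]
scene b5 301 [ 0.4517 -0.0682] [0.0713 0.0348] 2.2973530292510986 err mm [-2.4 -1.5]
scene b7 394 [0.4495 0.0201] [0.0922 0.0362] 1.3664754629135132 err mm [-1.2 -3.1]
scene b9 470 [0.4454 0.1103] [0.1156 0.0381] 2.325239658355713 err mm [-2.2 -2.2]
[ 0.24033551 -0.21632889  0.17624647]
```

```bash
python3 -c "
import cv2
a=cv2.imread('pics/top_f.png')[235:315,185:385]; b=cv2.imread('pics/scene_f.png')[135:240,170:345]
cv2.imwrite('pics/f1.png',cv2.vconcat([cv2.resize(a,(700,280),interpolation=2),cv2.resize(b,(700,320)[:1]+(318,),interpolation=2)]))"
```

```text
(no output)
```

View pics/f1.png

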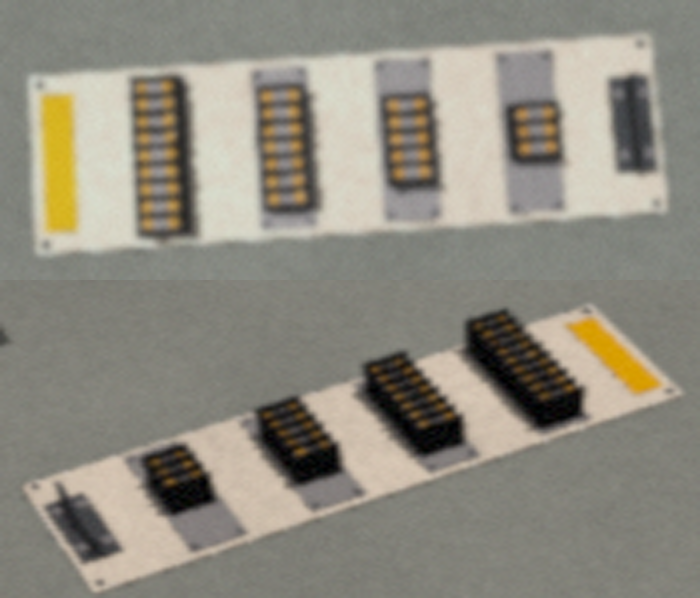

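```bash
python3 - <<'E'
from h import *
for m in("top","scene"):
    p=vision.camera(m); w=cloud(p); g=cv2.cvtColor(p["image"],cv2.COLOR_BGR2GRAY); R,_=cv2.Rodrigues(np.array(p["rvec"])); print(m,"cam",(-R.T@np.ravel(p["tvec"])).round(3))
    # white panel by colour
    hsv=cv2.cvtColor(p["image"],cv2.COLOR_BGR2HSV)
    mk=((g>165)&(abs(w[...,0]-.453)<.11)&(abs(w[...,1]+.02)<.28)).astype(np.uint8)
    v,u=np.where(mk>0); q=w[v,u]; f=np.array([onplane(p,a,.006) for a in zip(u,v)])
    keep=lambda a:a[(abs(q[:,2]-.008)<.012)]
    print(len(q),"panel depth",*rect(keep(q)[:,:2]),"panel plane",*rect(keep(f)))
E
```

```text
top cam [ 0.393 -0.018  1.214]
5695 panel depth [ 0.4539 -0.0223] [0.4632 0.1317] 92.11818289756775 panel plane [ 0.4536 -0.0218] [0.4613 0.1311] 92.12061190605164
scene cam [ 1.213 -0.322  1.091]
2803 panel depth [ 0.4508 -0.0215] [0.4621 0.1345] 92.37781882286072 panel plane [ 0.4508 -0.023 ] [0.4588 0.1285] 92.18108487129211
```

```bash
python3 -c "
from workcell import workorder
print(workorder.job_done())"
```

```text
the job is handed in; nothing more can be done
None
```

I placed and released the four black blocks screws up, one per plate, running 3, 5, 7, 9 from the bracket end, each lengthwise and within about 3 mm of centre by the cameras; the tub and the blue look-alikes were not touched, and I handed the job in at about 39 s.

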